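Brush out the feed cup, then open the canister with the unknown thread

TASK

Get the plant feed ready: lift the red silicone brush out of its steel hoop, scrub the steel cup by running the brush down to its floor three times, coming up near the rim in between, and hang the brush back in the hoop. Then open the blue canister: nobody knows which way its black cap unscrews, so try it one way and, if it stops after a few degrees, the other way, until it comes free. Finish holding the cap in the gripper, still, about 10 cm above the canister's neck; leave the cup standing where it is and the flower pot and white flask undisturbed.

Things in the scene. Friction and masses are not known exactly. Their poses are not given: they have to be found in the camera images.
- brush: Loose red silicone brush, 165 mm long, 90 g, hanging upright in the hoop. Origin at its lower tip's centre, z towards the handle. From the tip: ribbed head 26 mm across up to 60 mm, shaft 10 mm across to 95 mm, round collar 54 mm across from 95 to 101 mm (rests on the hoop), round handle 22 mm across from 101 to 165 mm.
- hoop: Fixed stainless hoop stand, told apart as the ring on a post. Origin on the deck straight below the ring's centre. Base disc 110 mm across, 8 mm thick, centred 30 mm along its own x; a 10 mm post stands 70 mm along its own x and is no higher than the ring.
- hoop_mouth (a point): Centre of the hoop ring's top face, 115 mm above the deck. The ring is closed, hole 38 mm across, outside 52 mm, 10 mm thick; the hung brush has its collar's underside here, its tip 20 mm above the deck.
- cup: Loose straight round stainless cup, 400 g, 84 mm across outside, 76 mm inside, 100 mm high, open on top. Origin at the centre of its underside, inner floor 6 mm above it.
- jar: Blue plant feed canister, strapped down and immovable, 120 x 120 x 120 mm (steel straps 130 mm) with a round neck 62 mm across whose top edge is 150 mm above the deck. Origin on the deck under its centre; its axis is vertical.
- cap: Black canister cap, 90 g, seated on the neck. Origin at the centre of its disc's underside, z up. Disc 68 mm across, 14 mm thick; on it a smooth round grip knob 26 mm across (fingers slip round it at the stop), from 14 to 44 mm above the origin, and a 4 mm high pointer fin along its own x (+x side). A plug and a stem with a 44 mm cross bar reach 22 mm below the origin, inside the neck.
- pot: Loose terracotta flower pot, 90 mm across, 80 mm high. Origin at the centre of its underside. Leave alone.
- flask: Loose white bottle, 60 mm across, 130 mm high. Origin at the centre of its underside. Leave alone.
- neck (a point): Centre of the neck's top edge, 150 mm above the deck; the seated cap's origin is here. The cap frees one way only, clockwise or anticlockwise at random: the wrong way it stops hard after 4 to 15 degrees; the right way it turns easily, has no end stop and does not rise. It lifts straight off when 52 to 120 degrees from where it sat; before that it is locked with 1 to 2 mm of play.
Not all that is in view belongs to the job. There is more than one size of the brush; the one meant has the size given above.

How it is judged:
By the outcome, as a careful person would: the job done as asked, in the order asked, and still so for the second after the job is handed in, while the arm keeps its last pose, push and grip.
It also fails if it takes over 72 s, if anything falls off the work surface, if the arm or the gripper's body presses on something with over 40 N, if the wrist force passes 120 N, or if a joint passes its speed limit or range.

ROBOT

A 7-joint arm with a two-finger parallel gripper is mounted at the origin on the work surface. World frame = base frame: x ahead of the robot, y to its left, z up, the work surface at z = 0. Lengths are in m, angles in rad, forces in N, time in s.
With the tool pointing down it reaches from about 0.425 to 0.95 m from the base axis. Payload 4.7 kg.
Tool frame: the origin (TCP) lies on the centre line of the jaws, within the pads' length; the fingertips stand robot.nose_length ahead of it and the grasp point (between the pads) lies 8 mm behind it (robot.nose_length is the distance from the TCP to the fingertips, in m); z points along the fingers, y is the line along which they close (so a half turn about z gives the same grasp; the last joint's range is limited). The gripper opens to 85 mm and grips with 20 to 120 N. Pads are 22 mm wide; open, the fingers measure 114 mm over their backs; the gripper's body (76 mm by 85 mm) begins 54 mm behind the grasp point. The pads swing forward as they close: fully open they stand 13 mm farther back than shut.
Start: joints at [1.188, 0.469, -0.049, 1.532, 0.024, 1.141, -0.082], TCP at [0.234, -0.633, 0.242] pointing down, gripper open.
Joint ranges: [-2.59, 2.59], [-0.33, 1.99], [-1.39, 1.29], [0.1, 2.45], [-1.04, 4.18], [0.21, 1.99], [-2.66, 2.66]. Speed limits (rad/s): [2.57, 2.57, 3.14, 3.14, 3.14, 3.14, 3.14].

INTERFACE

Orientations are given as [roll, pitch, yaw] about the fixed x, y, z axes, in that order (R = Rz(yaw) Ry(pitch) Rx(roll)).
In Python, from plant import robot gives the robot as it stands. Calls block until the motion is done:
- robot.goto(position, orientation): joint-space move of the TCP to a pose.
- robot.move_straight(position, vel=0.15, attitude=None, contact_N=None): straight line of the TCP; attitude=None keeps the orientation; vel is the mean speed in m/s. With contact_N (N) it stops when the force on the tool has changed by that much, and returns True; else False.
- robot.move_joints(angles): joint-space move.
- robot.grip(opening, strength=None): opening from 0.0 (shut) to 1.0 (fully open); strength is the grip in N (None keeps the last); returns when the fingers have stopped.
- robot.sleep(seconds).
- robot.inverse_kinematics(position, orientation): joint angles nearest the present ones, or None.
- robot.sense(): the state.
- robot.grab_frame(name): name is "side" or "top" or "wrist"; returns a dict with "image" (400x640x3 uint8, red, green, blue), "range_z" (400x640 float32, m along the optical axis (not along the pixel's ray), 0 where there is no reading), "fx", "fy", "cx", "cy" (pixels), "R" (3x3) and "t" (3): a world point X has camera coordinates R X + t. Camera axes: x right, y down, z forward; pixel columns grow to the right and rows downward; lengths in m; the calibration is good to about 2 mm. A picture is of the moment at which its call begins.
A pose or a line that the arm cannot do raises robot.IKError and nothing moves.
- robot.close_job(): hands the job in; it is judged then, once.
The state is a dict: "t": time; "joint_pos": joint angles; "joint_velocities": joint speeds; "effort": joint torques, N m; "tcp_pos": TCP position; "tcp_rot": TCP orientation; "wrist_force": force on the tool from outside, world axes, zero at the start; "torque": the same for the moment, N m; "opening": opening from 0.0 (shut) to 1.0 (fully open); "gripper_force": force on a finger pad.
Only numpy, scipy, OpenCV 4.12 (cv2) and the standard library are available. Lean on these libraries where they do the work, as an engineer would, in place of code of your own. Each camera call takes 0.05 s, during which the arm holds its last target. There are 200 camera calls.

## Working session

There is one attempt and no reset: what is moved stays moved. The work goes in short steps, each a Python script; the robot and the scene stay as the last script left them, time stands still between calls to the robot, and variables do not carry over. Pictures are saved under pics/ and viewed, at most 10 in all, crops included, and the job is handed in when it is done.

```bash
ls; mkdir -p pics
python3 - <<'E'
from plant import robot
import cv2,numpy as np
s=robot.sense(); print(s, robot.nose_length)
for n in("top","side"):
    f=robot.grab_frame(n); np.savez(f"pics/{n}0.npz",**f)
    cv2.imwrite(f"pics/{n}0.png",f["image"][:,:,::-1]); print(n,f["fx"],f["cx"],f["cy"],f["R"],f["t"])
E
```

```text
pics
{'t': 0.0, 'joint_pos': array([ 1.18811649,  0.46943988, -0.04861198,  1.5337261 ,  0.02410196,
        1.14102164, -0.08230867]), 'joint_velocities': array([ 3.62370935e-04,  1.66525133e-03,  4.01182177e-04, -7.87879465e-04,
       -2.30624770e-04,  5.34732283e-05, -5.76415577e-04]), 'effort': array([ 1.87852338e-04, -5.10305285e+01, -4.68531623e-02, -2.37711203e+01,
        1.06044853e-02,  7.77740381e-03,  8.45456185e-06]), 'tcp_pos': array([ 0.23366631, -0.63264014,  0.2412489 ]), 'tcp_rot': array([-3.13958477e+00,  7.03352459e-05,  3.53819597e-01]), 'wrist_force': array([ 0.01452645,  0.29105   , -0.19126284]), 'torque': array([0.01609515, 0.02609624, 0.02523108]), 'gripper_force': 0.0, 'opening': 0.9996221009072664} 0.011
top 377.98278653984846 317.55866216291633 191.5235655909365 [[ 0.00282197 -0.99994343  0.01025509]
 [-0.99539703 -0.00379125 -0.09576211]
 [ 0.09579558 -0.00993765 -0.99535142]] [6.50816884e-04 5.77902616e-01 9.20911738e-01]
side 390.9678694048829 321.82714673231504 197.66268647250325 [[ 0.96527605 -0.26031958  0.02181453]
 [-0.10950837 -0.47904503 -0.8709327 ]
 [ 0.23717097  0.8383016  -0.49091787]] [-0.55802141  0.17723134  0.86281914]
```

View pics/top0.png

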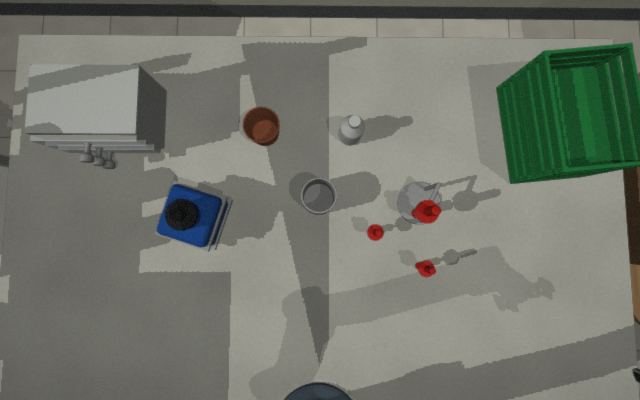

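View pics/side0.png

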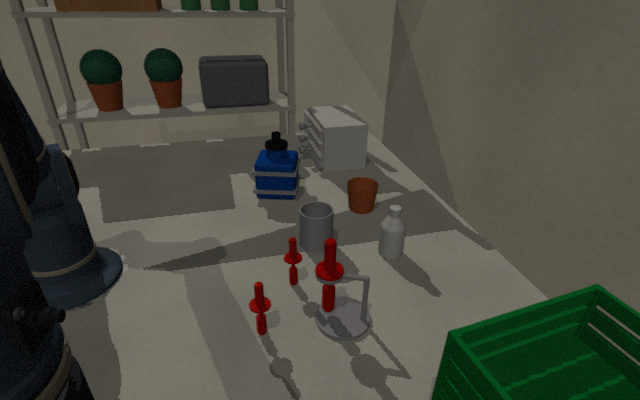

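The top view shows the brush in its hoop at about (427,211), with two smaller brushes at (375,232) and (427,268). The cup is at (318,196), the blue canister with its black cap at (182,214), the pot at (261,126) and the flask at (351,129). In the side view the hoop post is right of and behind the ring, at (364,298).

```bash
cat > h.py <<'E'
import numpy as np,cv2
from scipy.optimize import least_squares
def cloud(f):
    v,u=np.mgrid[0:400,0:640]; z=f["range_z"]
    c=np.dstack([(u-f["cx"])/f["fx"]*z,(v-f["cy"])/f["fy"]*z,z])
    return (c-f["t"])@f["R"]
def masks(f):
    h=cv2.cvtColor(np.ascontiguousarray(f["image"]),cv2.COLOR_RGB2HSV); ok=f["range_z"]>0
    H,S,V=h[...,0],h[...,1],h[...,2]
    return dict(red=ok&((H<5)|(H>174))&(S>180)&(V>60),blue=ok&(H>105)&(H<130)&(S>150)&(V>50),dark=ok&(V<45))
def circ(p):
    r=least_squares(lambda a:np.hypot(p[:,0]-a[0],p[:,1]-a[1])-a[2],[*p.mean(0)[:2],.03],loss="soft_l1",f_scale=.002)
    return r.x.round(4),len(p),round(float(np.sqrt(np.mean(r.fun**2))),4)
E
python3 - <<'E'
from h import *
for n in("top","side"):
    f=dict(np.load(f"pics/{n}0.npz")); P=cloud(f); m=masks(f); print(n)
    k,l,st,_=cv2.connectedComponentsWithStats(m["red"].astype(np.uint8))
    for i in range(1,k):
        if st[i,4]<30: continue
        q=P[l==i]; zt=np.percentile(q[:,2],97)
        print("red",st[i],"zmin/max",q[:,2].min().round(3),zt.round(3))
        t=q[q[:,2]>zt-.006]; print("  top",t.mean(0).round(4),len(t))
        for lo,hi in((.05,.1),(.110,.128),(.13,.18)):
            c=q[(q[:,2]>lo)&(q[:,2]<hi)]
            if len(c)>8: print("  z",lo,hi,"mean",c.mean(0).round(4),"mid",((c.min(0)+c.max(0))/2).round(4),"ext",np.ptp(c,0).round(4))
    Z=P[...,2]
    def box(x0,x1,y0,y1,z0,z1): return P[(f["range_z"]>0)&(P[...,0]>x0)&(P[...,0]<x1)&(P[...,1]>y0)&(P[...,1]<y1)&(Z>z0)&(Z<z1)]
    if n=="top":
        for nm,(u,v) in dict(cup=(318,196),jar=(182,214),pot=(261,126),flask=(353,122),hoopbrush=(427,211),base=(405,215)).items(): print(nm,P[v,u].round(3))
        tc=P[196,318]
    C=box(tc[0]-.08,tc[0]+.08,tc[1]-.08,tc[1]+.08,.094,.108); print("cup rim",circ(C))
    b=P[m["blue"]]; b=b[(b[:,2]>.112)&(b[:,2]<.13)]; print("blue top",((b.min(0)+b.max(0))/2).round(4),len(b))
    if len(b)>9:
        r=cv2.minAreaRect(b[:,:2].astype(np.float32)*1000); print(r)
        c0=np.array(r[0])/1000
        for lo,hi in((.158,.170),(.172,.188),(.188,.2)):
            q=box(c0[0]-.06,c0[0]+.06,c0[1]-.06,c0[1]+.06,lo,hi)
            if len(q)>8: print("cap",lo,circ(q),"mid",((q.min(0)+q.max(0))/2).round(4),np.ptp(q,0).round(3))
E
```

```text
top
red [416 201  25  22 404] zmin/max 0.118 0.187
  top [ 0.5247 -0.2418  0.1846] 75
  z 0.11 0.128 mean [ 0.524  -0.238   0.1215] mid [ 0.5247 -0.2413  0.1224] ext [0.0475 0.0464 0.0096]
  z 0.13 0.18 mean [ 0.5242 -0.2354  0.1562] mid [ 0.5252 -0.2371  0.155 ] ext [0.021  0.0086 0.0479]
red [368 225  15  15 175] zmin/max 0.071 0.122
  top [ 0.478  -0.1327  0.1201] 39
  z 0.05 0.1 mean [ 0.4778 -0.1307  0.0755] mid [ 0.4778 -0.1331  0.0851] ext [0.033  0.0337 0.0279]
  z 0.11 0.128 mean [ 0.4777 -0.1325  0.1198] mid [ 0.4782 -0.1327  0.118 ] ext [0.0136 0.0141 0.0117]
red [416 261  19  15 199] zmin/max 0.011 0.122
  top [ 0.3936 -0.2507  0.1204] 33
  z 0.05 0.1 mean [ 0.3948 -0.248   0.076 ] mid [ 0.3941 -0.2511  0.0845] ext [0.0331 0.0355 0.029 ]
  z 0.11 0.128 mean [ 0.3941 -0.2501  0.1193] mid [ 0.3943 -0.2506  0.1179] ext [0.0134 0.0122 0.0135]
cup [0.569 0.001 0.006]
jar [0.515 0.284 0.187]
pot [0.751 0.15  0.007]
flask [ 0.727 -0.077  0.131]
hoopbrush [ 0.524 -0.234  0.154]
base [ 0.52  -0.221  0.009]
cup rim (array([0.5629, 0.0009, 0.0396]), 192, 0.0012)
blue top [0.5146 0.2
[... 1281 characters left out ...]
126 0.0131]
red [322 285  13  27 266] zmin/max 0.022 0.082
  top [ 0.5213 -0.2495  0.08  ] 64
  z 0.05 0.1 mean [ 0.5205 -0.2518  0.0692] mid [ 0.5231 -0.2491  0.0689] ext [0.023  0.0172 0.0368]
cup rim (array([ 0.5604, -0.0011,  0.0398]), 231, 0.0014)
blue top [0.5118 0.2864 0.1211] 471
((512.8831176757812, 288.88055419921875), (110.38890075683594, 111.53401947021484), 72.5060043334961)
cap 0.158 (array([0.5121, 0.2934, 0.0272]), 169, 0.0077) mid [0.5122 0.2922 0.164 ] [0.066 0.064 0.012]
cap 0.172 (array([0.5121, 0.2956, 0.0118]), 44, 0.0017) mid [0.5114 0.2902 0.1799] [0.023 0.019 0.015]
cap 0.188 (array([0.5121, 0.2947, 0.0108]), 41, 0.0027) mid [0.5121 0.2931 0.1925] [0.024 0.029 0.009]
```

Run:
```python
from plant import robot
import numpy as np,cv2
from h import *
for nm,p in dict(br=(.5235,-.2438,.26),cup=(.562,0,.27),cap=(.5135,.2945,.25)).items():
    for y in (-1.57,-.8,0,.354,.8,1.57):
        q=robot.inverse_kinematics(p,[np.pi,0,y]); print(nm,y,None if q is None else np.round(q,2))
robot.goto([.5235,-.2438,.26],[np.pi,0,.354])
s=robot.sense(); print(s["t"],s["tcp_pos"],s["tcp_rot"])
f=robot.grab_frame("wrist"); np.savez("pics/w1.npz",**f); cv2.imwrite("pics/w1.png",f["image"][:,:,::-1])
P=cloud(f);q=P[masks(f)["red"]]
for lo,hi in((.113,.126),(.13,.178),(.178,.195)):
    c=q[(q[:,2]>lo)&(q[:,2]<hi)&(np.hypot(q[:,0]-.5235,q[:,1]+.244)<.05)]
    if len(c)>8: print(lo,len(c),c.mean(0).round(4),((c.min(0)+c.max(0))/2).round(4),np.ptp(c,0).round(4),circ(c))
```

```text
br -1.57 [-0.44  0.47  1.12  1.79 -0.46  1.17 -2.32]
br -0.8 [ 0.4   0.3  -0.05  1.75  0.02  1.1  -2.02]
br 0 [ 0.52  0.3  -0.2   1.74  0.07  1.1  -1.27]
br 0.354 [ 0.56  0.31 -0.25  1.74  0.08  1.1  -0.93]
br 0.8 [ 0.63  0.32 -0.33  1.74  0.11  1.11 -0.51]
br 1.57 [ 0.75  0.34 -0.49  1.73  0.17  1.12  0.2 ]
cup -1.57 [ 0.77  0.51 -1.17  1.73  0.49  1.24  2.62]
cup -0.8 [ 0.22  0.29 -0.37  1.76  0.11  1.12 -2.55]
cup 0 [ 0.35  0.31 -0.53  1.75  0.17  1.13 -1.8 ]
cup 0.354 [ 0.38  0.31 -0.57  1.75  0.18  1.13 -1.46]
cup 0.8 [ 0.42  0.32 -0.62  1.74  0.2   1.14 -1.03]
cup 1.57 [ 0.48  0.34 -0.7   1.74  0.24  1.15 -0.29]
cap -1.57 [ 0.21  0.59 -1.17  1.69  0.57  1.26  2.05]
cap -0.8 [-1.26  0.44  0.92  1.77 -0.38  1.13 -2.59]
cap 0 [ 0.18  0.56 -1.12  1.69  0.53  1.24 -2.63]
cap 0.354 [ 0.1   0.49 -0.96  1.69  0.43  1.19 -2.19]
cap 0.8 [ 0.15  0.53 -1.05  1.69  0.49  1.21 -1.79]
cap 1.57 [ 0.13  0.51 -1.01  1.69  0.46  1.2  -1.  ]
1.8667 [ 0.5229301  -0.24542443  0.25987707] [3.14112596e+00 5.90236221e-04 3.51443135e-01]
0.113 1025 [ 0.5284 -0.2407  0.1221] [ 0.5241 -0.2453  0.1219] [0.0504 0.0506 0.004 ] (array([ 0.5221, -0.2476,  0.0213]), 1025, 0.0039)
0.178 472 [ 0.5242 -0.2435  0.1858] [ 0.5237 -0.2442  0.186 ] [0.0184 0.0162 0.0037] (array([ 0.524 , -0.2439,  0.0057]), 472, 0.0021)
```

View pics/w1.png

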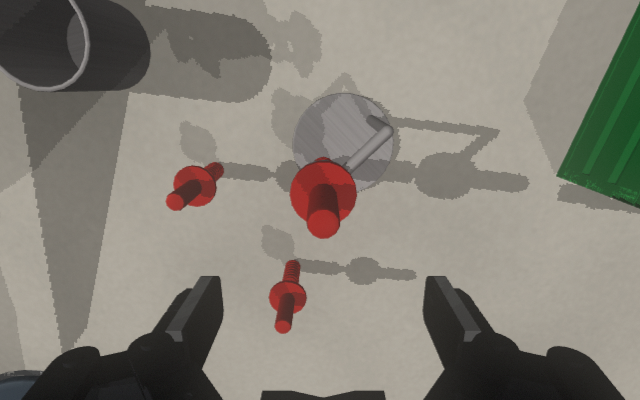

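The wrist view shows the brush hanging upright in the ring, handle top at (322,223) and clear of its neighbours. The measured position is (0.524, -0.2443), and all three views agree within about 2 mm. I'll grasp it now.

Run:
```python
from plant import robot
import numpy as np,cv2
from h import *
R=[np.pi,0,.354]; B=np.array([.524,-.2443])
robot.move_straight([*B,.150],vel=.12,attitude=R)
robot.grip(0.0,60)
s=robot.sense(); print(s["t"],s["tcp_pos"],s["opening"],s["gripper_force"],s["wrist_force"])
c=robot.move_straight([*B,.275],vel=.12,contact_N=15)
s=robot.sense(); print(c,s["t"],s["tcp_pos"],s["opening"],s["gripper_force"],s["wrist_force"])
for n in("side","wrist"):
    f=robot.grab_frame(n); np.savez(f"pics/{n}2.npz",**f); P=cloud(f);q=P[masks(f)["red"]]
    q=q[(np.hypot(q[:,0]-.524,q[:,1]+.244)<.06)]
    for lo,hi in((.14,.18),(.23,.25)):
        k=q[(q[:,2]>lo)&(q[:,2]<hi)]
        if len(k)>8: print(n,lo,len(k),((k.min(0)+k.max(0))/2).round(4),np.ptp(k,0).round(4),k[:,2].min())
    if n=="wrist":
        Z=P[...,2]; m=(f["range_z"]>0)&(np.hypot(P[...,0]-.562,P[...,1])<.07)&(abs(Z-.1)<.006); print("cup",circ(P[m]))
cv2.imwrite("pics/side2.png",np.load("pics/side2.npz")["image"][:,:,::-1])
```

```text
3.5917 [ 0.52414556 -0.24447787  0.15029642] 0.24324604994395713 58.48644018173218 [-0.97667643 -0.14644962  1.68337138]
False 4.7833 [ 0.52346047 -0.24413277  0.27402034] 0.2406287463941967 58.60118329524994 [ 0.01094623  0.35778405 -1.19424528]
side 0.14 180 [ 0.5213 -0.249   0.1626] [0.023  0.0162 0.0341] 0.1454934527539682
side 0.23 361 [ 0.5218 -0.2453  0.2445] [0.052  0.0514 0.0107] 0.2391937508371664
wrist 0.23 2653 [ 0.5282 -0.2425  0.2467] [0.0407 0.0457 0.006 ] 0.24374706699997553
cup (array([ 0.5611, -0.0027,  0.0395]), 1959, 0.0012)
```

View pics/side2.png

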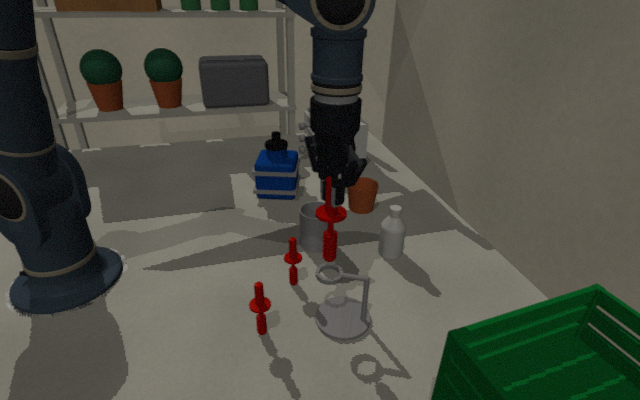

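The brush is out of the hoop, in the gripper and upright, with its head at (330,245). Next I'll scrub the cup.

Run:
```python
from plant import robot
import numpy as np
C=[.5615,-.001]; R=[np.pi,0,.354]
robot.move_straight([*C,.275],vel=.2,attitude=R)
for i in range(3):
    robot.move_straight([*C,.150],vel=.12)
    c=robot.move_straight([*C,.132],vel=.03,contact_N=6)
    s=robot.sense(); print(c,s["t"],s["tcp_pos"],s["wrist_force"],s["opening"])
    if i<2:
        robot.move_straight([*C,.222],vel=.12); print(robot.sense()["tcp_pos"])
robot.move_straight([*C,.275],vel=.15)
s=robot.sense(); print(s["t"],s["tcp_pos"],s["wrist_force"])
f=robot.grab_frame("side"); np.savez("pics/side3.npz",**f)
from h import *
P=cloud(f);q=P[masks(f)["red"]]; q=q[(np.hypot(q[:,0]-.5615,q[:,1])<.06)]
for lo,hi in((.13,.2),(.23,.255)):
    k=q[(q[:,2]>lo)&(q[:,2]<hi)]
    if len(k)>8: print(lo,len(k),((k.min(0)+k.max(0))/2).round(4),np.ptp(k,0).round(4),k[:,2].min())
```

```text
True 7.95 [ 0.56182983 -0.00094832  0.13626039] [0.21692277 0.82033008 3.96976633] 0.24011575882968128
[ 0.56081846 -0.00113519  0.2210556 ]
True 10.0583 [ 0.56173577 -0.00103305  0.13625441] [ 0.74215017 -0.49645431  4.73335779] 0.23997663179424078
[ 0.56081614 -0.00112834  0.22108971]
True 12.1667 [ 0.56169902 -0.00106037  0.13624327] [-0.29356148 -0.1306223   5.28816135] 0.24335300984453231
13.25 [ 0.56078371 -0.00114758  0.27380609] [-0.19793859 -0.61620865 -2.92857268]
0.13 158 [ 0.5577 -0.0091  0.1729] [0.0198 0.0139 0.054 ] 0.14588682605250988
0.23 188 [ 0.5581 -0.0052  0.247 ] [0.0502 0.0487 0.0146] 0.23973274767801997
```

Run:
```python
from plant import robot
import numpy as np,cv2
from h import *
B=[.524,-.2443]; R=[np.pi,0,.354]
robot.move_straight([*B,.278],vel=.2,attitude=R); robot.sleep(.2)
robot.move_straight([*B,.165],vel=.1,contact_N=12)
print(robot.sense()["tcp_pos"])
c=robot.move_straight([*B,.149],vel=.03,contact_N=4)
s=robot.sense(); print(c,s["t"],s["tcp_pos"],s["wrist_force"])
if s["tcp_pos"][2]<.156:
    robot.grip(1.0); robot.sleep(.2)
    robot.move_straight([*B,.26],vel=.15)
    print(robot.sense()["t"])
for n in("top","side"):
    f=robot.grab_frame(n); np.savez(f"pics/{n}4.npz",**f); cv2.imwrite(f"pics/{n}4.png",f["image"][:,:,::-1])
    P=cloud(f);q=P[masks(f)["red"]]; q=q[(np.hypot(q[:,0]-.524,q[:,1]+.244)<.06)]
    for lo,hi in((.11,.128),(.178,.195)):
        k=q[(q[:,2]>lo)&(q[:,2]<hi)]
        if len(k)>8: print(n,lo,len(k),((k.min(0)+k.max(0))/2).round(4),np.ptp(k,0).round(4),k[:,2].min())
    m=(f["range_z"]>0)&(np.hypot(P[...,0]-.562,P[...,1])<.07)&(abs(P[...,2]-.1)<.006); print("cup",circ(P[m]))
```

```text
[ 0.52451706 -0.2444698   0.16573011]
True 16.6667 [ 0.52376729 -0.24427627  0.15025207] [0.31602556 0.99723326 4.80104714]
18.3917
top 0.11 151 [ 0.5292 -0.2391  0.1213] [0.0386 0.0463 0.0132] 0.11466021720015424
top 0.178 15 [ 0.5302 -0.2376  0.184 ] [0.0065 0.0086 0.0094] 0.17933814614004742
cup (array([0.5629, 0.001 , 0.0396]), 189, 0.0012)
side 0.11 357 [ 0.5217 -0.2462  0.1217] [0.0522 0.0507 0.0125] 0.11540800613144087
side 0.178 94 [ 0.5217 -0.2452  0.1826] [0.0194 0.0184 0.0091] 0.17804630119036036
cup (array([ 0.5605, -0.0011,  0.0397]), 225, 0.0015)
```

View pics/side4.png

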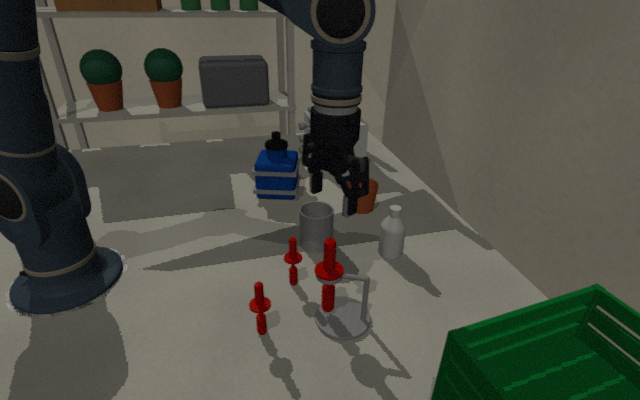

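The brush hangs in the hoop again, collar on the ring at about (329,271), and the cup hasn't moved. Next is the cap.

Run:
```python
from plant import robot
import numpy as np,cv2
from h import *
robot.goto([.5135,.2945,.27],[np.pi,0,2.1])
s=robot.sense(); print(s["t"],s["tcp_pos"],s["joint_pos"].round(2))
robot.sleep(.2)
f=robot.grab_frame("wrist"); np.savez("pics/w5.npz",**f); cv2.imwrite("pics/w5.png",f["image"][:,:,::-1])
P=cloud(f); ok=(f["range_z"]>0)&(np.hypot(P[...,0]-.5135,P[...,1]-.2945)<.05)
for lo,hi in((.160,.166),(.166,.170),(.172,.189),(.190,.199)):
    k=P[ok&(P[...,2]>lo)&(P[...,2]<hi)]
    if len(k)>8:
        (x,y),r=cv2.minEnclosingCircle(k[:,:2].astype(np.float32)); print(lo,len(k),k.mean(0).round(4),((k.min(0)+k.max(0))/2).round(4),np.ptp(k,0).round(4),"enc",round(x,4),round(y,4),round(r,4))
```

```text
20.4417 [0.5144807  0.29292877 0.26968673] [ 0.1   0.47 -0.95  1.67  0.4   1.22 -0.42]
0.16 4692 [0.5104 0.2987 0.1648] [0.5134 0.2949 0.163 ] [0.0671 0.0671 0.006 ] enc 0.5133 0.2947 0.034
0.166 418 [0.5174 0.297  0.1672] [0.5134 0.2944 0.1679] [0.0634 0.0628 0.0038] enc 0.513 0.2954 0.0327
0.172 278 [0.5083 0.3034 0.1808] [0.5121 0.2985 0.1805] [0.0232 0.0185 0.0169] enc 0.5126 0.2959 0.013
0.19 1237 [0.5128 0.2956 0.1947] [0.5132 0.2949 0.1936] [0.0253 0.0256 0.0071] enc 0.5132 0.2949 0.0129
```

View pics/w5.png

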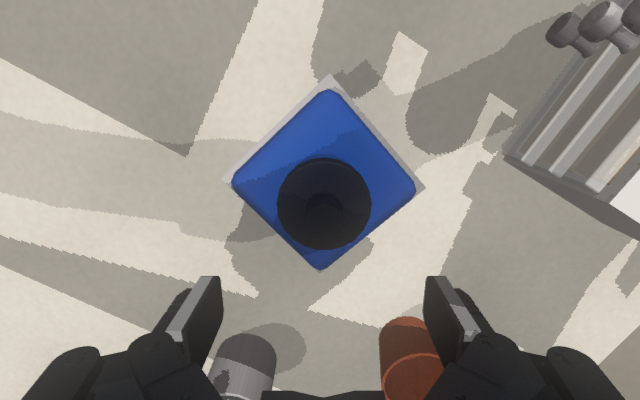

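The wrist view shows the cap at (324,203) on the canister neck, with cup and pot below it and clear. The cap centre is (0.5133, 0.2948).

Run:
```python
from plant import robot
import numpy as np
R=[np.pi,0,2.1]; p=[.5133,.2948]
robot.move_straight([*p,.21],vel=.12,attitude=R); robot.sleep(.2)
c=robot.move_straight([*p,.181],vel=.06,contact_N=8)
s=robot.sense(); print(c,s["t"],s["tcp_pos"],s["wrist_force"])
if not c:
    robot.grip(0.0,40)
    s=robot.sense(); print(s["t"],s["opening"],s["gripper_force"],s["tcp_pos"],s["wrist_force"].round(2),s["torque"].round(3))
    q0=s["joint_pos"].copy(); np.save("q0.npy",q0)
    for d in range(4,25,4):
        q=q0.copy(); q[6]+=np.radians(d); robot.move_joints(q); s=robot.sense()
        print(d,round(s["t"],2),s["wrist_force"].round(2),s["torque"].round(3),s["effort"][6].round(3),s["opening"].round(4),np.degrees(s["joint_pos"][6]-q0[6]).round(1))
```

```text
False 22.175 [0.51325548 0.29493061 0.18081048] [-0.23656186  0.2215096   0.28327926]
22.7583 0.28934143212428154 39.277408719062805 [0.51345568 0.29496495 0.18136587] [0.14 0.09 1.94] [-0.01   0.006 -0.019]Traceback (most recent call last):
  File "<stdin>", line 13, in <module>
AttributeError: 'float' object has no attribute 'round'
```

Run:
```python
from plant import robot
import numpy as np
q0=np.load("q0.npy")
for d in range(4,25,4):
    q=q0.copy(); q[6]+=np.radians(d); robot.move_joints(q); s=robot.sense()
    print(d,round(s["t"],2),s["wrist_force"].round(2),s["torque"].round(3),round(s["effort"][6],3),round(s["opening"],4),np.degrees(s["joint_pos"][6]-q0[6]).round(1),np.degrees(s["tcp_rot"][2]).round(1))
```

```text
4 23.26 [-0.18 -0.34  1.73] [-0.023  0.068 -0.098] 0.033 0.289 4.0 124.3
8 23.51 [ 0.48 -0.29  0.92] [ 0.019 -0.109  0.08 ] 0.03 0.2912 7.9 128.2
12 23.76 [0.46 0.41 1.76] [ 0.024 -0.021 -0.023] 0.024 0.2888 11.9 132.2
16 24.01 [-0.14  0.06  1.49] [-0.008 -0.073  0.09 ] 0.021 0.2851 15.8 136.2
20 24.26 [-0.07  0.58  1.55] [ 0.017 -0.025  0.028] 0.018 0.2866 19.8 140.2
24 24.51 [-0.27 -0.25  1.08] [ 0.021 -0.008  0.035] 0.017 0.2897 23.8 144.2
```

Run:
```python
from plant import robot
import numpy as np
q0=np.load("q0.npy")
for d in (45,66,87):
    q=q0.copy(); q[6]+=np.radians(d); robot.move_joints(q); s=robot.sense()
    print(d,round(s["t"],2),s["wrist_force"].round(2),s["torque"].round(3),round(s["effort"][6],3),round(s["opening"],4),s["tcp_pos"].round(4))
robot.grip(0.0,60); s=robot.sense(); p=s["tcp_pos"]
c=robot.move_straight([.5133,.2948,p[2]+.006],vel=.02,contact_N=10); s=robot.sense()
print(c,s["t"],s["tcp_pos"],s["wrist_force"])
```

```text
45 24.95 [-0.36 -0.14  1.79] [-0.042 -0.037  0.036] 0.007 0.2917 [0.5135 0.295  0.1814]
66 25.39 [0.03 1.26 1.46] [-0.052 -0.022  0.024] 0.009 0.2897 [0.5135 0.295  0.1814]
87 25.83 [0.22 0.16 2.08] [-0.016 -0.016  0.085] 0.01 0.2876 [0.5135 0.295  0.1814]
False 26.5083 [0.51312488 0.29464575 0.1873593 ] [ 0.3952481  -0.20447135 -0.82291354]
```

Run:
```python
from plant import robot
import numpy as np,cv2
c=robot.move_straight([.5133,.2948,.2815],vel=.06,contact_N=15); robot.sleep(.5); s=robot.sense()
print(c,s["t"],s["tcp_pos"],s["wrist_force"],s["opening"],s["gripper_force"])
a=robot.grab_frame("side"); b=robot.grab_frame("top")
cv2.imwrite("pics/fin.png",np.hstack([cv2.resize(a["image"][60:340,160:460],(400,373)),cv2.resize(b["image"][60:340,120:520],(400,373))])[:,:,::-1])
```

```text
False 28.725 [0.51330097 0.29478777 0.28147297] [ 0.57161453  0.69387501 -0.93814085] 0.278789554075181 58.89007866382599
```

View pics/fin.png

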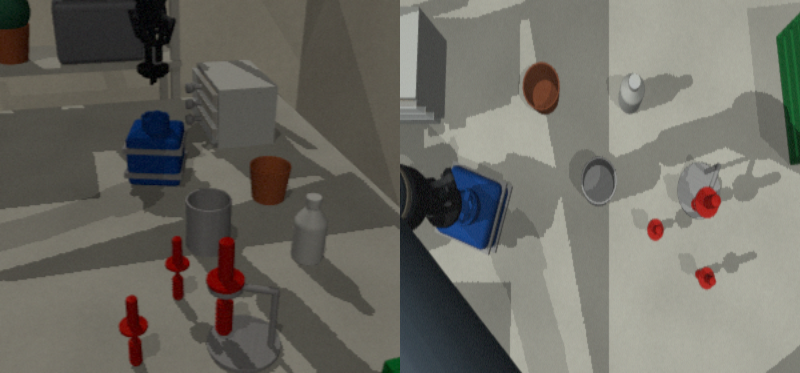

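The picture shows the open blue neck at (157,122) with the cap in the gripper above it at (152,70). The brush hangs in the hoop, and the cup, pot and flask are where they were.

```bash
python3 -c "
from plant import robot
print(robot.close_job())"
```

```text
the job is handed in; nothing more can be done
None
```

The job is handed in at about 29 s: the cup was scrubbed to its floor three times, the brush hangs back in the hoop, and the cap came free on the first direction tried and is held still about 10 cm above the neck, with the cup, pot and flask where they were.

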